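# Level the jar-filling board with a wedge

## Task

The board with the three honey jars has one low corner, so its spirit level is off. Push the thin end of the orange wedge under the brass screw foot at that corner until the white bubble sits centred, wholly between the two black marks, then let go and leave the wedge in place. Go gently: the wedge alone must lift the board (never the gripper or arm), do not jam it hard against the foot or drive the bubble right past the marks on the other side, and leave the jars and tools on the table where they are.

Things in the scene. Friction and masses are not known exactly. Their poses are not given: they have to be found in the camera images.
- stand: dark steel base of the board, fixed to the table. Origin on the table straight below the screw foot; z up, x is the direction in which the wedge is to be pushed in (from the board's low edge to its hinge, 240 mm off), y along the low edge. Nothing of the base is in the wedge's way: its rest post stands at x 10 to 30, y -165 to -195 mm.
- top: hinged wooden board 285 x 230 x 18 mm with its level, foot and three jars (132 mm over the table, at the hinge end). Origin on the hinge, 45 mm over the table; axes as the stand's when level. It starts 0.035 rad low at the foot corner, on a post; a stop is met 0.03 rad past level. It spans stand x -15 to 270, y -200 to +30 mm. Not to be touched by gripper or arm.
- corner (a point): point on the board's top over the screw foot, 54 mm over the table when level, 46 at the start. The foot hangs here (stand x 0, y 0), round steel end of 8 mm radius, screw set by hand: its lowest point is 14 to 22 mm over the table when level, 8.4 mm less at the start; 5 to 10 N weigh on it. Its brass head sticks up 12 mm, give or take 4. Axes as top.
- vial (a point): centre of the spirit level: a green bar 100 x 28 mm with yellow ends and a black bed, lying along the board's x at stand x 85, y -75 mm; 66 mm over the table. Two black lines across the bar at -13.5 and +13.5 mm mark the middle.
- bubble (a joint): position of the white bubble (16 mm long, 20 mm wide) along the level, m: 0 is centred, + towards the hinge. It runs to the high side: +0.035 at the start (foot corner low), 0 when level, negative when the foot corner is too high. 1 mm of bubble is 1 mrad of tilt, or 0.24 mm of height at the foot, or about 1.2 mm of wedge travel. It lies wholly between the marks when within 4 mm of 0.
- wedge_grip (a point): centre of the grip block at the thick end of the loose orange wedge: 50 mm long, 36 wide, 40 high, point 20 mm over its underside. x points to the thin end, z up. Ahead of the block the top slopes evenly (1 in 5) from 29 mm to 4 mm high at the thin end, 150 mm ahead of this point; flat below. It stays put under load when let go; pushing it in takes 7 to 18 N.
- wedge_tip (a point): middle of the wedge's thin end, at its underside; axes as wedge_grip.
- wedge: the orange wedge; origin under its mid-length on its underside, 62.5 mm ahead of the middle of the grip block; x towards the thin end.
- jar_a: loose amber honey jar with brass lid, 62 mm across, 78 mm high, origin under its centre; leave alone.
- jar_b: loose honey jar as jar_a; leave alone.
- jar_c: loose honey jar as jar_a; leave alone.
- hive_tool: loose flat red steel hive tool 250 x 36 x 12 mm along its x, origin under its middle; leave alone.
- queen_cage: loose small wooden queen cage 75 x 36 x 20 mm, origin under its middle; leave alone.
Things that resemble listed ones, but are neither listed nor needed, are in the scene too. Several things look just like the wedge: the one meant starts farthest from the robot's base.

How it is judged:
On the way:
1. the wedge, its thin end under the foot, begins to lift the board's low corner (x of wedge_tip in the frame of stand above 0.005 m and value of joint bubble below 0.031 m and contact force between wedge and top above 1 N), for 0.1 s.
At the end, for the whole second after the job is handed in: The bubble is within 4 mm of the middle (wholly between the marks), the board's foot rests on the wedge, which lies flat on the table with its thin end 20 mm or more past the foot and within 40 mm sideways of it, at rest and released (value of joint bubble between -0.004 and 0.004 m and contact force between wedge and top above 1 N and x of wedge_tip in the frame of stand above 0.02 m and y of wedge_tip in the frame of stand between -0.04 and 0.04 m and angle between wedge's own z axis and vertical below 0.1 rad and height (world z) of wedge below 0.006 m and linear speed of wedge below 0.01 m/s); the robot touches nothing.
It fails at once if the gripper or arm touches the board, its foot or jars with more than 3 N (contact force between any of the fingers, the arm and top above 3 N).
It fails at once if the wedge is jammed against the board or its foot with more than 22 N (contact force between wedge and top above 22 N).
It fails at once if the board is driven past level until the bubble is wholly beyond the other mark (more than 21 mm past the middle) (value of joint bubble below -0.021 m).
It fails at once if a bystander is shifted by more than 30 mm (distance of any of jar_a, jar_b, jar_c, hive_tool, queen_cage from where it was at the start of the episode above 0.03 m).
It also fails if it takes over 54 s, if anything falls off the work surface, if the arm or the gripper's body presses on something with over 40 N, if the wrist force passes 120 N, or if a joint passes its speed limit or range.

## Robot

A 6-joint arm with a two-finger parallel gripper is mounted at the origin on the work surface. World frame = base frame: x ahead of the robot, y to its left, z up, the work surface at z = 0. Lengths are in m, angles in rad, forces in N, time in s.
With the tool pointing down it reaches from about 0.4 to 0.825 m from the base axis. Payload 7 kg.
Tool frame: the origin (TCP) lies midway between the tips of the shut fingers; the grasp point (between the pads) lies 19 mm behind it; z points along the fingers, y is the line along which they close (so a half turn about z gives the same grasp; the last joint's range is limited). The gripper opens to 88 mm and grips with 3 to 60 N. Pads are 19 mm wide; open, the fingers measure 130 mm over their backs; the gripper's body (78 mm by 193 mm) begins 47 mm behind the grasp point.
Start: joints at [1.618, 0.359, 0.012, 0, -1.224, -0.288], TCP at [0.161, 0.655, 0.227] pointing down, gripper open.
Joint ranges: [-3.07, 3.07], [-1.43, 2.12], [-1.02, 1.25], [-3.03, 1.67], [-3.05, -0], [-3.03, 3.03]. Speed limits (rad/s): [2.39, 2.39, 3.01, 3.14, 3.14, 3.14].

## Interface

Orientations are given as [roll, pitch, yaw] about the fixed x, y, z axes, in that order (R = Rz(yaw) Ry(pitch) Rx(roll)).
In Python, from station import get_state, grab_frame, calibration, job_done, boxes_of, regions_of, spot_point gives the robot as it stands. The module is installed in compiled form; this text tells all that it offers.
- The arm moves only by the tool arm_command, never from a script. Its argument "commands" is a list of rows, each an object of numbers: "tx", "ty", "tz": the shift along the tool's x, y, z each as a share of 25 cm, from -1 to 1; "twist": the turn about the tool's z as a share of 180 degrees, from -1 to 1. A call has exactly 8 rows; each row is the pose to reach, as a shift and turn from the pose commanded when the call began, along the tool's axes at that moment, turning the shorter way round; what a row does not reach only later rows make up. A row lasts 1/12 s, in which the tool goes at most 41.7 mm and 7.16 degrees, less where a joint would pass 70% of its speed; a pose out of reach is approached as far as the arm can. A call with a number of a shift or a turn outside -1 to 1 is refused whole. A call with a gripper value outside its range is refused whole. "claw" is the opening, from 0 (shut) to 1 (fully open), set as the call begins (left out, the last holds). The fingers move at their own pace and stop on an object; "grip_force" is the grip in N (left out, the last holds). Time passes only in rows, so rows that repeat a pose let the fingers close, or fill a call up. It gives the time, the measured TCP pose, the force, the opening and the grip force at its end, in the units of the state.
- get_state(): the state, without advancing time (a new reading comes with each control period).
- grab_frame(name): name is "side" or "top"; returns the picture (420x560x3 uint8, red, green, blue); there is no depth.
- calibration(name): a dict with "camera_matrix" (3x3 intrinsics, pixels), "k1" (the pictures are not rectified: a ray, as slopes to the right and down, at radius r is drawn at 1 + k1 r^2 times it, then the intrinsics apply), "extrinsics" (4x4, takes a point from camera to world coordinates). Camera axes: x right, y down, z forward; pixel columns grow to the right and rows downward; lengths in m; the calibration is good to about 2 mm. A picture is of the moment at which its call begins. calibration takes no time and is no camera call.
- job_done(): hands the job in; it is judged then, once.
Trained networks look in the newest picture that a camera, given by its name, has taken for a name from the list of things; names that differ only in an ending like _2 or _b are one class to them, and where a whole thing is asked for, a point or a joint stands for the part that bears it (a point fixed in the world has none). Each returns a list of dicts, best first, with "score" (0 to 1); they miss things now and then, are a little off and sometimes report something else, mostly with a low value. They report only what shows in the picture. A call takes as long as a camera call. They do not tell look-alikes from the thing itself.
- boxes_of(query, camera): "rect" ([left, top, right, bottom] in pixels, round what is visible of it).
- regions_of(query, camera): "region" (420x560 bool, what is visible of it) and "rect" ([left, top, right, bottom] in pixels, round what is visible of it).
- spot_point(query, camera): "uv" ([column, row] in pixels: a listed point, or the origin of a listed thing).
The state is a dict: "t": time; "q": joint angles; "qd": joint speeds; "joint_efforts": joint torques, N m; "eef_pos": TCP position; "ee_rot": TCP orientation; "force": force on the tool from outside, world axes, zero at the start; "moment": the same for the moment, N m; "width": finger opening in m; "gripper_force": force on a finger pad.
Only numpy, scipy, OpenCV 4.12 (cv2) and the standard library are available. Lean on these libraries where they do the work, as an engineer would, in place of code of your own. Each camera call takes 0.05 s, during which the arm holds its last target. There are 200 camera calls.

## Working session

There is one attempt and no reset: what is moved stays moved. The work goes in short steps, Python scripts to look and compute and a tool call to move; the robot and the scene stay as the last step left them, time stands still between calls to the robot, and variables do not carry over. Pictures are saved under pics/ and viewed, at most 10 in all, crops included, and the job is handed in when it is done.

Besides the shell and the picture viewer there is one more tool, called after "Request:" in YAML: its name, and indented under it one key for each argument. arm_command: Moves the arm, as the interface text tells. Shift numbers are shares of 25 cm and turn numbers shares of 180 degrees, none past 1 either way. Its arguments: {"type":"object","properties":{"commands":{"type":"array"},"claw":{"type":"number"},"grip_force":{"type":"number"}},"required":["commands"]}

```bash
mkdir -p pics
cat > h.py <<'E'
import numpy as np, cv2
from station import *
def save(cam,name):
    im=grab_frame(cam); cv2.imwrite(f'pics/{name}.png',im[:,:,::-1]); return im
def ray(cam,uv):
    c=calibration(cam);K=np.array(c['camera_matrix']);T=np.array(c['extrinsics'])
    d=np.array([(uv[0]-K[0,2])/K[0,0],(uv[1]-K[1,2])/K[1,1]]);s=d.copy()
    for _ in range(30): s=d/(1+c['k1']*(s@s))
    return T[:3,3],T[:3,:3]@np.array([s[0],s[1],1])
def at(cam,uv,z):
    o,d=ray(cam,uv); return o+d*(z-o[2])/d[2]
def tri(uv1,uv2):
    o1,d1=ray('top',uv1);o2,d2=ray('side',uv2)
    k=np.linalg.lstsq(np.c_[d1,-d2],o2-o1,rcond=None)[0]
    a,b=o1+k[0]*d1,o2+k[1]*d2
    return (a+b)/2,np.linalg.norm(a-b)
def proj(cam,p):
    c=calibration(cam);K=np.array(c['camera_matrix']);T=np.array(c['extrinsics'])
    q=T[:3,:3].T@(np.array(p)-T[:3,3]);s=q[:2]/q[2];s=s*(1+c['k1']*(s@s))
    return K[:2,:2]@s+K[:2,2]
E
python3 - <<'E'
from h import *
np.set_printoptions(precision=3,suppress=True)
a=save('top','t0');b=save('side','s0')
cv2.imwrite('pics/both0.png',cv2.resize(np.vstack([a,b]),None,fx=.7,fy=.7)[:,:,::-1])
Z=dict(wedge_grip=.04,wedge_tip=.002,corner=.046,vial=.066,bubble=.066)
for q in Z:
    for cam in('top','side'):
        for r in spot_point(q,cam)[:5]: print(q,cam,np.round(r['uv'],1),round(r['score'],2),at(cam,r['uv'],Z[q]))
for cam in('top','side'): print(cam,np.array(calibration(cam)['extrinsics'])[:3])
print(get_state())
E
```

```text
wedge_grip top [408.7 212.5] 0.9 [ 0.518 -0.342  0.04 ]
wedge_grip top [236.8 296.3] 0.64 [0.262 0.208 0.04 ]
wedge_grip side [305.  319.1] 0.86 [ 0.514 -0.358  0.04 ]
wedge_grip side [184.  195.5] 0.8 [0.272 0.167 0.04 ]
wedge_tip top [260.9 252.8] 0.81 [0.401 0.134 0.002]
wedge_tip top [356.1 208. ] 0.63 [ 0.543 -0.18   0.002]
wedge_tip top [347.7 164.2] 0.52 [ 0.692 -0.158  0.002]
wedge_tip side [300.6 271.8] 0.91 [ 0.551 -0.184  0.002]
wedge_tip side [230.9 205.9] 0.89 [0.41  0.128 0.002]
wedge_tip side [301.5 316.7] 0.45 [ 0.516 -0.324  0.002]
corner top [284.3 217.1] 0.92 [0.509 0.056 0.046]
corner side [265.8 206. ] 0.87 [0.507 0.052 0.046]
vial top [255.3 198.2] 0.66 [0.569 0.147 0.066]
vial side [279.  182.1] 0.66 [0.566 0.131 0.066]
vial side [301.  274.2] 0.63 [ 0.534 -0.245  0.066]Traceback (most recent call last):
  File "<stdin>", line 8, in <module>
ValueError: it knows: corner, hive_tool, jar, queen_cage, stand, top, vial, wedge, wedge_grip, wedge_tip
```

View pics/t0.png

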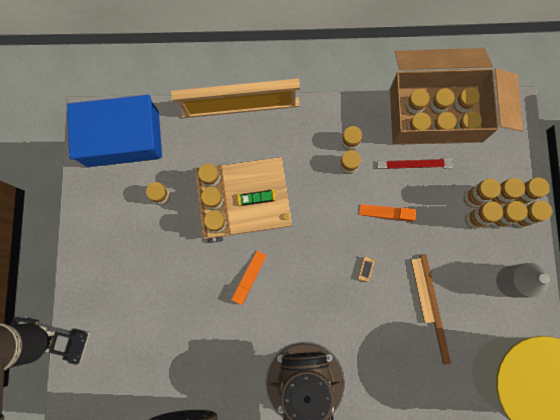

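View pics/s0.png

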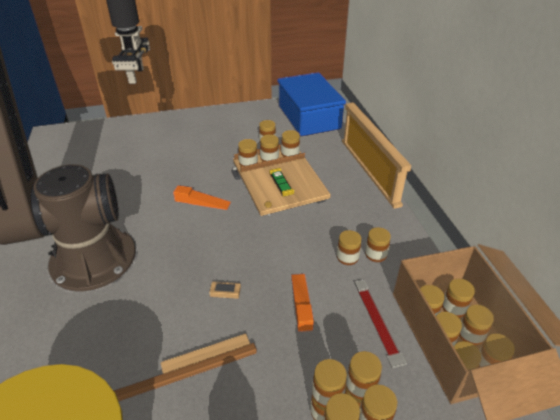

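The top view shows the board with its corner foot at (284,217), on the right-hand edge, and the hinge to the left. The wedge candidates are A at (387,212), thin end to the left, and B at (250,277), plus possibly the red tool at (415,163), which is the hive tool. B is about 0.33 m from the base and A about 0.62 m, so A is the wedge meant. Next I'll check it in a crop and measure it.

Run:
```python
from h import *
np.set_printoptions(precision=4,suppress=True)
a=cv2.imread('pics/t0.png');b=cv2.imread('pics/s0.png')
c1=cv2.resize(a[140:250,190:430],None,fx=3.3,fy=3.3,interpolation=cv2.INTER_CUBIC)
c2=cv2.resize(b[165:345,220:340],None,fx=1.3,fy=1.3)
cv2.imwrite('pics/crop0.png',c1)
print('grip',tri([408.7,212.5],[305,319.1]),'tip',tri([356.1,208],[300.6,271.8]))
print('corner',tri([284.3,217.1],[265.8,206]),'vial',tri([255.3,198.2],[279,182.1]))
print([proj('top',p) for p in ([.518,-.342,.02],[.543,-.18,0])])
for cam in('top','side'):
    grab_frame(cam)
    for r in regions_of('wedge',cam)[:3]:
        m=r['region'];pts=np.argwhere(m)[:,::-1].astype(float)
        w=np.array([at(cam,p,.012) for p in pts])[:,:2].astype(np.float32)
        print(cam,r['score'],r['rect'],cv2.minAreaRect(w), w.mean(0))
    im=grab_frame(cam)
    hsv=cv2.cvtColor(im,cv2.COLOR_RGB2HSV)
    g=(hsv[:,:,0]>45)&(hsv[:,:,0]<85)&(hsv[:,:,1]>100)&(hsv[:,:,2]>50)
    for r in regions_of('vial',cam)[:1]:
        pts=np.argwhere(r['region'])[:,::-1].astype(float)
        w=np.array([at(cam,p,.066) for p in pts])[:,:2].astype(np.float32); print('vial',cv2.minAreaRect(w))
for cam,z in (('top',.05),('side',.05)):
    r=regions_of('top',cam)[0]; print(cam,r['score'],r['rect'])
s=get_state();print(s)
```

```text
grip (array([ 0.5193, -0.3455,  0.0219]), np.float64(0.003340376156526001)) tip (array([ 0.548 , -0.1808, -0.0023]), np.float64(0.008873393207929594))
corner (array([0.5089, 0.056 , 0.0425]), np.float64(0.0020355682714000775)) vial (array([0.571 , 0.1481, 0.0521]), np.float64(0.0013815458314980886))
[array([407.4729, 213.5491]), array([356.0835, 208.0256])]
top 0.87 [230.1, 249.6, 265.9, 308.7] ((0.3225996792316437, 0.17171218991279602), (0.0415329784154892, 0.17662492394447327), 62.7891845703125) [0.3191 0.1728]
top 0.67 [359.7, 204.7, 418.8, 219.0] ((0.5259900689125061, -0.2779291272163391), (0.18227967619895935, 0.040329787880182266), 81.15785217285156) [ 0.5251 -0.2805]Traceback (most recent call last):
  File "<stdin>", line 21, in <module>
  File "h.py", line 11, in at
    o,d=ray(cam,uv); return o+d*(z-o[2])/d[2]
        ~~~^^^^^^^^
  File "h.py", line 6, in ray
    c=calibration(cam);K=np.array(c['camera_matrix']);T=np.array(c['extrinsics'])
ValueError: time passes only in moves, steps and waits
```

View pics/crop0.png

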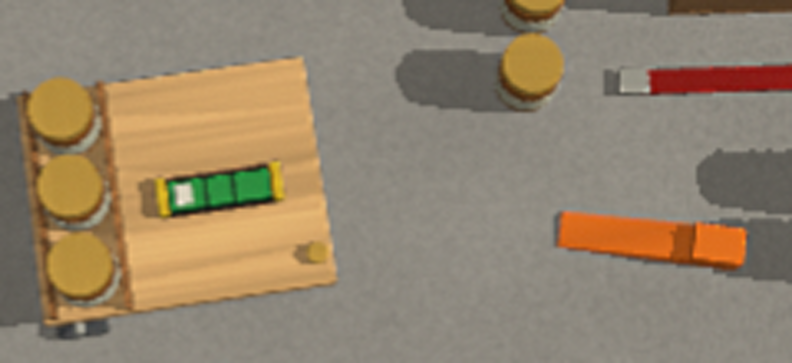

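The crop confirms wedge A: grip block at (408,214) in the full picture, thin end at (360,210), pointing at the board. The board's low edge runs from (282,158) to (292,226), and the foot head is at (285,217).

```bash
python3 - <<'E'
import re
s=open('h.py').read().replace("def save","_c={n:calibration(n) for n in('top','side')}\ncalibration=lambda n:_c[n]\ndef save",1)
open('h.py','w').write(s)
E
python3 - <<'E'
from h import *
np.set_printoptions(precision=4,suppress=True)
f=lambda x,y:(190+x/3.3,140+y/3.3)
def ang(a,b): d=b-a; return np.degrees(np.arctan2(d[1],d[0])),np.linalg.norm(d)
T=lambda x,y,z:at('top',f(x,y),z)
print('low edge',ang(T(336,283,.046),T(303,58,.052)), T(336,283,.046),T(303,58,.052))
print('vial',ang(T(283,182,.066),T(158,196,.068)))
print('near edge',ang(T(336,283,.046),T(132,308,.052)))
print('wedge block',T(720,246,.04),'tip',T(558,230,.004),ang(T(720,246,.04),T(558,230,.004)))
print('corner head',T(316,252,.058), at('top',(284.3,217.1),.046), at('side',(265.8,206),.046))
for cam in('top','side'):
    grab_frame(cam)
    for r in regions_of('wedge',cam)[:3]:
        pts=np.argwhere(r['region'])[:,::-1].astype(float)
        w=np.array([at(cam,p,.012) for p in pts])[:,:2].astype(np.float32)
        print(cam,r['score'],r['rect'],cv2.minAreaRect(w), w.mean(0))
s=get_state();print({k:np.round(v,3) for k,v in s.items()})
print(_c['top']['extrinsics'][:3] if 0 else '')
E
```

```text
low edge (np.float64(7.252722673132705), np.float64(0.22611785044799898)) [0.4809 0.0323 0.046 ] [0.7052 0.0609 0.052 ]
vial (np.float64(95.61492304675545), np.float64(0.12128840144930399))
near edge (np.float64(96.26190761768979), np.float64(0.1979605776549399))
wedge block [ 0.5113 -0.3395  0.04  ] tip [ 0.5365 -0.1891  0.004 ] (np.float64(80.49387952584328), np.float64(0.15671213022761607))
corner head [0.5096 0.051  0.058 ] [0.5094 0.0559 0.046 ] [0.5071 0.0519 0.046 ]
top 0.77 [233.4, 250.5, 267.6, 308.1] ((0.3232320249080658, 0.1714046150445938), (0.04156336933374405, 0.17521898448467255), 62.789730072021484) [0.3192 0.1725]
top 0.56 [359.8, 205.0, 415.8, 221.0] ((0.5250214338302612, -0.278370201587677), (0.18092015385627747, 0.04612113907933235), 82.36153411865234) [ 0.5254 -0.2814]
side 0.81 [175.0, 182.3, 231.4, 209.2] ((0.3174128532409668, 0.17769837379455566), (0.07562127709388733, 0.20299673080444336), 55.799678802490234) [0.3131 0.1785]
side 0.64 [294.0, 272.5, 311.8, 333.7] ((0.5262076258659363, -0.2846090793609619), (0.17116864025592804, 0.037607766687870026), 82.150634765625) [ 0.5246 -0.2912]
side 0.39 [355.8, 278.2, 404.6, 367.4] ((0.6880061030387878, -0.3813653588294983), (0.03903757035732269, 0.2518823742866516), 0.660918653011322) [ 0.6882 -0.396 ]
{'t': np.float64(0.9), 'q': array([ 1.618,  0.359,  0.012, -0.   , -1.224, -0.288]), 'qd': array([ 0.   , -0.001,  0.001, -0.001,  0.002,  0.001]), 'joint_efforts': array([  0.001, -58.235,  29.33 ,   7.002,   0.013,  -0.   ]), 'eef_pos': array([0.161, 0.655, 0.227]), 'ee_rot': array([ 3.142,  0.   , -0.241]), 'force': array([ 0.51 ,  0.273, -0.341]), 'moment': array([-0.035,  0.046,  0.001]), 'gripper_force': np.float64(0.0), 'width': np.float64(0.088)}
```

Request:
arm_command:
  commands:
    - {"tx": 0.98,"ty": 0.66,"tz": 0,"twist": 0.25}
    - {"tx": 0.98,"ty": 0.66,"tz": 0,"twist": 0.25}
    - {"tx": 0.98,"ty": 0.66,"tz": 0,"twist": 0.25}
    - {"tx": 0.98,"ty": 0.66,"tz": 0,"twist": 0.25}
    - {"tx": 0.98,"ty": 0.66,"tz": 0,"twist": 0.25}
    - {"tx": 0.98,"ty": 0.66,"tz": 0,"twist": 0.25}
    - {"tx": 0.98,"ty": 0.66,"tz": 0,"twist": 0.25}
    - {"tx": 0.98,"ty": 0.66,"tz": 0,"twist": 0.25}
  claw: 1

```text
t: 1.57
eef_pos: [0.3624, 0.4324, 0.2271]
ee_rot: [3.142, -0.0, -1.032]
force: [-1.2, -1.1, -0.6]
width: 0.088
gripper_force: 0.0
```

```bash
cat > go.py <<'E'
import sys,numpy as np
from station import get_state
# go.py x y z yawdeg : shares needed from the present pose
x,y,z,w=map(float,sys.argv[1:5]); s=get_state()
p=np.array(s['eef_pos']);psi=s['ee_rot'][2];c,n=np.cos(psi),np.sin(psi)
d=np.array([x,y,z])-p
tw=-((w-np.degrees(psi)+180)%360-180)/180
print(p.round(4),s['ee_rot'],'F',np.round(s['force'],1),'t',s['t'],'w',s['width'])
print('share tx,ty,tz,twist',np.round([(c*d[0]+n*d[1])/.25,(n*d[0]-c*d[1])/.25,-d[2]/.25,tw],4))
E
python3 go.py .46 .2 .227 -98.5
```

```text
[0.3624 0.4324 0.2271] [ 3.14157887e+00 -4.50283886e-04 -1.03230805e+00] F [-1.2 -1.1 -0.6] t 1.5667 w 0.08797448266219306
share tx,ty,tz,twist [9.983e-01 1.416e-01 3.000e-04 2.186e-01]
```

Request:
arm_command:
  commands:
    - {"tx": 0.99,"ty": 0.14,"tz": 0,"twist": 0.22}
    - {"tx": 0.99,"ty": 0.14,"tz": 0,"twist": 0.22}
    - {"tx": 0.99,"ty": 0.14,"tz": 0,"twist": 0.22}
    - {"tx": 0.99,"ty": 0.14,"tz": 0,"twist": 0.22}
    - {"tx": 0.99,"ty": 0.14,"tz": 0,"twist": 0.22}
    - {"tx": 0.99,"ty": 0.14,"tz": 0,"twist": 0.22}
    - {"tx": 0.99,"ty": 0.14,"tz": 0,"twist": 0.22}
    - {"tx": 0.99,"ty": 0.14,"tz": 0,"twist": 0.22}

```text
t: 2.23
eef_pos: [0.4586, 0.205, 0.2269]
ee_rot: [-3.141, 0.0, -1.721]
force: [-0.1, -0.5, -0.4]
width: 0.0877
gripper_force: 0.0
```

```bash
python3 go.py .48 -.04 .227 -98.5;python3 go.py .512 -.345 .12 -98.5
```

```text
[0.4586 0.205  0.2269] [-3.14119898e+00  4.38373235e-04 -1.72108692e+00] F [-0.1 -0.5 -0.4] t 2.2333 w 0.08766035992434712
share tx,ty,tz,twist [ 9.562e-01 -2.315e-01 -5.000e-04 -6.000e-04]
[0.4586 0.205  0.2269] [-3.14119898e+00  4.38373235e-04 -1.72108692e+00] F [-0.1 -0.5 -0.4] t 2.2333 w 0.08766035992434712
share tx,ty,tz,twist [ 2.1433e+00 -5.4070e-01  4.2750e-01 -6.0000e-04]
```

Request:
arm_command:
  commands:
    - {"tx": 0.99,"ty": -0.24,"tz": 0}
    - {"tx": 0.99,"ty": -0.24,"tz": 0}
    - {"tx": 0.99,"ty": -0.24,"tz": 0}
    - {"tx": 0.99,"ty": -0.24,"tz": 0}
    - {"tx": 0.99,"ty": -0.24,"tz": 0}
    - {"tx": 0.99,"ty": -0.24,"tz": 0}
    - {"tx": 0.99,"ty": -0.24,"tz": 0}
    - {"tx": 0.99,"ty": -0.24,"tz": 0}

```text
invalid input
```

```bash
python3 go.py .511 -.32 .13 -98.5
```

```text
[0.4586 0.205  0.2269] [-3.14119898e+00  4.38373235e-04 -1.72108692e+00] F [-0.1 -0.5 -0.4] t 2.2333 w 0.08766035992434712
share tx,ty,tz,twist [ 2.045e+00 -5.218e-01  3.875e-01 -6.000e-04]
```

Twist must be given in every row.

Request:
arm_command:
  commands:
    - {"tx": 0.99,"ty": -0.24,"tz": 0,"twist": 0}
    - {"tx": 0.99,"ty": -0.24,"tz": 0,"twist": 0}
    - {"tx": 0.99,"ty": -0.24,"tz": 0,"twist": 0}
    - {"tx": 0.99,"ty": -0.24,"tz": 0,"twist": 0}
    - {"tx": 0.99,"ty": -0.24,"tz": 0,"twist": 0}
    - {"tx": 0.99,"ty": -0.24,"tz": 0,"twist": 0}
    - {"tx": 0.99,"ty": -0.24,"tz": 0,"twist": 0}
    - {"tx": 0.99,"ty": -0.24,"tz": 0,"twist": 0}

```text
t: 2.9
eef_pos: [0.4812, -0.0479, 0.2265]
ee_rot: [3.142, -0.0, -1.719]
force: [0.8, 0.5, 0.6]
width: 0.0878
gripper_force: 0.0
```

Request:
arm_command:
  commands:
    - {"tx": 0.99,"ty": -0.28,"tz": 0.36,"twist": 0}
    - {"tx": 0.99,"ty": -0.28,"tz": 0.36,"twist": 0}
    - {"tx": 0.99,"ty": -0.28,"tz": 0.36,"twist": 0}
    - {"tx": 0.99,"ty": -0.28,"tz": 0.36,"twist": 0}
    - {"tx": 0.99,"ty": -0.28,"tz": 0.36,"twist": 0}
    - {"tx": 0.99,"ty": -0.28,"tz": 0.36,"twist": 0}
    - {"tx": 0.99,"ty": -0.28,"tz": 0.36,"twist": 0}
    - {"tx": 0.99,"ty": -0.28,"tz": 0.36,"twist": 0}

```text
t: 3.57
eef_pos: [0.5145, -0.3031, 0.1337]
ee_rot: [3.138, 0.0, -1.718]
force: [1.5, 0.5, 0.4]
width: 0.0876
gripper_force: 0.0
```

```bash
python3 go.py .511 -.349 .012 -98.5
python3 - <<'E'
from h import *
a=save('top','t1');b=save('side','s1')
c=np.hstack([cv2.resize(x,(400,440)) for x in (a[160:260,345:435+1],b[250:350,255:346])])
cv2.imwrite('pics/c1.png',c[:,:,::-1])
p=[.511,-.349,.012]
print(proj('top',p),proj('side',p))
E
```

```text
[ 0.5145 -0.3031  0.1337] [ 3.13794512e+00  1.07266513e-04 -1.71811313e+00] F [1.5 0.5 0.4] t 3.5667 w 0.08755180189358114
share tx,ty,tz,twist [ 1.837e-01 -1.300e-02  4.867e-01  3.000e-04]
[409.24025049 216.05956152] [302.57006632 323.25150212]
```

View pics/c1.png

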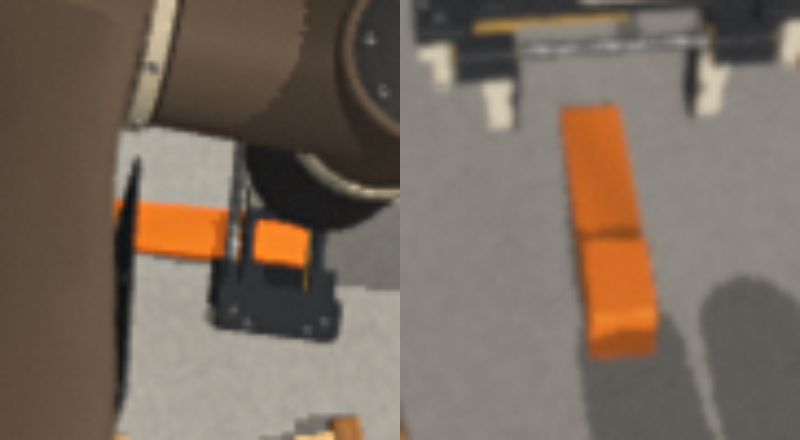

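Run:
```python
from h import *
print(at('side',(304.4,311.8),.04), at('side',(302,303.5),.04), at('side',(305.7,320.5),.04), at('top',(345+281/400*91,160+242*100/440),.04))
```

```text
[ 0.51780187 -0.33758826  0.04      ] [ 0.51869216 -0.31294813  0.04      ] [ 0.51414395 -0.36190697  0.04      ] [ 0.5097978  -0.34178426  0.04      ]
```

Request:
arm_command:
  commands:
    - {"tx": 0.175,"ty": -0.02,"tz": 0.1,"twist": 0}
    - {"tx": 0.175,"ty": -0.02,"tz": 0.2,"twist": 0}
    - {"tx": 0.175,"ty": -0.02,"tz": 0.3,"twist": 0}
    - {"tx": 0.175,"ty": -0.02,"tz": 0.4,"twist": 0}
    - {"tx": 0.175,"ty": -0.02,"tz": 0.45,"twist": 0}
    - {"tx": 0.175,"ty": -0.02,"tz": 0.485,"twist": 0}
    - {"tx": 0.175,"ty": -0.02,"tz": 0.485,"twist": 0}
    - {"tx": 0.175,"ty": -0.02,"tz": 0.485,"twist": 0}

```text
t: 4.33
eef_pos: [0.5138, -0.3446, 0.0161]
ee_rot: [-3.141, -0.0, -1.715]
force: [0.2, 0.3, 1.1]
width: 0.0874
gripper_force: 0.0
```

Request:
arm_command:
  commands:
    - {"tx": 0,"ty": 0,"tz": 0,"twist": 0}
    - {"tx": 0,"ty": 0,"tz": 0,"twist": 0}
    - {"tx": 0,"ty": 0,"tz": 0,"twist": 0}
    - {"tx": 0,"ty": 0,"tz": 0,"twist": 0}
    - {"tx": 0,"ty": 0,"tz": 0,"twist": 0}
    - {"tx": 0,"ty": 0,"tz": 0,"twist": 0}
    - {"tx": 0,"ty": 0,"tz": 0,"twist": 0}
    - {"tx": 0,"ty": 0,"tz": 0,"twist": 0}
  claw: 0
  grip_force: 25

```text
t: 5.0
eef_pos: [0.5128, -0.3458, 0.0153]
ee_rot: [-3.141, -0.0, -1.717]
force: [0.2, -0.8, -1.0]
width: 0.0401
gripper_force: 0.2
```

Run:
```python
from h import *
a=save('top','t2');b=save('side','s2')
cv2.imwrite('pics/c2.png',cv2.resize(b[160:360,180:380],(600,600))[:,:,::-1])
s=get_state();print(s['eef_pos'],s['ee_rot'],s['width'],s['gripper_force'],s['force'])
for r in spot_point('wedge_tip','side')[:3]: print(r['uv'],r['score'],at('side',r['uv'],0))
grab_frame('top')
for r in spot_point('wedge_tip','top')[:3]: print(r['uv'],r['score'],at('top',r['uv'],0))
```

```text
[ 0.51288431 -0.34581635  0.01537254] [-3.14132840e+00 -1.34890419e-04 -1.71731024e+00] 0.03623339415316929 24.741165339946747 [ 0.44028255 -0.40874424 -0.08916167]
[229.6, 206.5] 0.79 [4.06166671e-01 1.28317186e-01 1.11022302e-16]
```

View pics/c2.png

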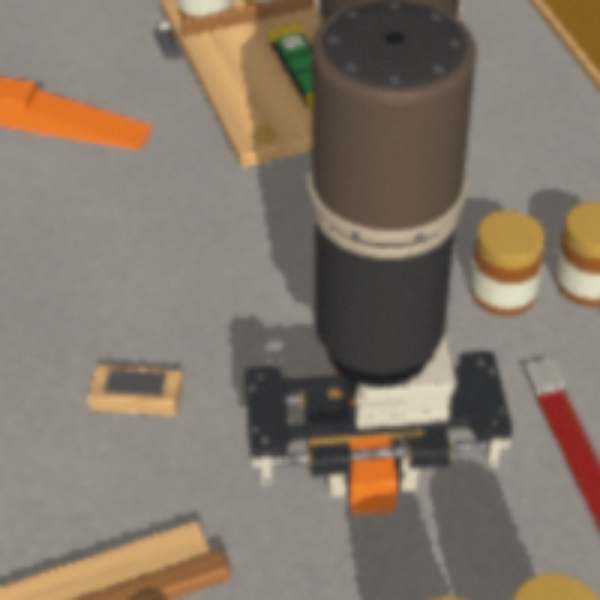

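The grasp is good: width 36.2 mm matches the wedge, and the tool's line is along it. Now I'll slide it to just short of the foot, in line with stand x.

```bash
python3 go.py .530 -.135 .0155 -83.4
```

```text
[ 0.5129 -0.3458  0.0153] [-3.14141359e+00 -1.55236717e-04 -1.71729279e+00] F [-0.5 -0.6  0.1] t 5.25 w 0.03627989041124453
share tx,ty,tz,twist [-8.442e-01  5.520e-02 -6.000e-04 -8.330e-02]
```

Request:
arm_command:
  commands:
    - {"tx": -0.06,"ty": 0.005,"tz": 0,"twist": -0.01}
    - {"tx": -0.13,"ty": 0.01,"tz": 0,"twist": -0.02}
    - {"tx": -0.2,"ty": 0.015,"tz": 0,"twist": -0.03}
    - {"tx": -0.27,"ty": 0.02,"tz": 0,"twist": -0.04}
    - {"tx": -0.34,"ty": 0.025,"tz": 0,"twist": -0.05}
    - {"tx": -0.4,"ty": 0.03,"tz": 0,"twist": -0.06}
    - {"tx": -0.46,"ty": 0.035,"tz": 0,"twist": -0.07}
    - {"tx": -0.5,"ty": 0.04,"tz": 0,"twist": -0.083}

```text
t: 5.92
eef_pos: [0.5211, -0.2195, 0.0153]
ee_rot: [3.141, 0.0, -1.454]
force: [-0.7, -2.1, 0.1]
width: 0.0361
gripper_force: 24.7
```

```bash
python3 go.py .530 -.135 .0155 -83.4
```

```text
[ 0.5211 -0.2195  0.0153] [ 3.14147463e+00  2.44718393e-05 -1.45416263e+00] F [-0.7 -2.1  0.1] t 5.9167 w 0.03610303687288124
share tx,ty,tz,twist [-0.3315 -0.0748 -0.0006  0.0005]
```

Request:
arm_command:
  commands:
    - {"tx": -0.05,"ty": -0.01,"tz": 0,"twist": 0}
    - {"tx": -0.1,"ty": -0.02,"tz": 0,"twist": 0}
    - {"tx": -0.15,"ty": -0.035,"tz": 0,"twist": 0}
    - {"tx": -0.2,"ty": -0.045,"tz": 0,"twist": 0}
    - {"tx": -0.25,"ty": -0.055,"tz": 0,"twist": 0}
    - {"tx": -0.29,"ty": -0.065,"tz": 0,"twist": 0}
    - {"tx": -0.33,"ty": -0.075,"tz": 0,"twist": 0}
    - {"tx": -0.33,"ty": -0.075,"tz": 0,"twist": 0}

```text
t: 6.58
eef_pos: [0.5307, -0.1346, 0.0153]
ee_rot: [-3.141, 0.0, -1.455]
force: [-0.0, 1.1, 1.2]
width: 0.0362
gripper_force: 24.8
```

```bash
python3 go.py .528 -.118 .0155 -83.4
python3 - <<'E'
from h import *
np.set_printoptions(precision=4,suppress=True)
b=save('side','s3')
for q,z in (('wedge_tip',0),('corner',.046),('wedge_grip',.02)):
    for r in spot_point(q,'side')[:3]: print(q,np.round(r['uv'],1),r['score'],at('side',r['uv'],z))
a=save('top','t3')
for q,z in (('wedge_tip',0),('corner',.046),('wedge_grip',.02)):
    for r in spot_point(q,'top')[:3]: print(q,np.round(r['uv'],1),r['score'],at('top',r['uv'],z))
c=np.hstack([cv2.resize(a[140:260,220:340],(400,400)),cv2.resize(b[160:280,220:340],(400,400))])
cv2.imwrite('pics/c3.png',c[:,:,::-1])
E
```

```text
[ 0.5307 -0.1346  0.0153] [-3.14129665e+00  2.04675512e-04 -1.45540433e+00] F [-0.   1.1  1.2] t 6.5833 w 0.03619319224367588
share tx,ty,tz,twist [-0.0672  0.0032 -0.0007  0.0001]
wedge_tip [228.  207.4] 0.86 [0.4007 0.1252 0.    ]
wedge_tip [274.7 220.8] 0.62 [0.5291 0.0308 0.    ]
corner [270.7 208.6] 0.86 [0.5188 0.0369 0.046 ]
wedge_grip [183.2 196.4] 0.79 [0.2687 0.1877 0.02  ]
wedge_grip [285.3 255.3] 0.67 [ 0.5219 -0.1322  0.02  ]
wedge_tip [260.7 254.2] 0.8 [0.3963 0.1353 0.    ]
wedge_tip [293.  218.6] 0.73 [0.5116 0.0282 0.    ]
wedge_tip [343.3 212.3] 0.43 [ 0.5295 -0.1376  0.    ]
wedge_grip [239.2 292.2] 0.95 [0.2753 0.2029 0.02  ]
wedge_grip [343.4 211.3] 0.61 [ 0.5293 -0.136   0.02  ]
```

View pics/c3.png

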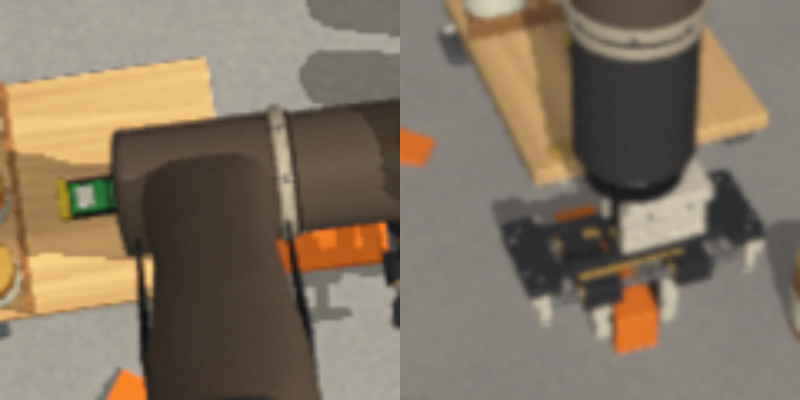

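The wedge is lined up with its thin end just short of the foot. An arm link overhangs the board, so I'll check its height before pushing further.

Run:
```python
from h import *
np.set_printoptions(precision=3,suppress=True)
print(tri((304,197),(291.4,169)), tri((304,180),(291.4,169)))
print(get_state()['q'])
a=cv2.imread('pics/t3.png');b=cv2.imread('pics/s3.png')
cv2.imwrite('pics/c3b.png',np.hstack([cv2.resize(a[130:330,200:400],(400,400)),cv2.resize(b[60:260,180:380],(400,400))]))
```

```text
(array([ 0.554, -0.007,  0.212]), np.float64(0.02935481559646613)) (array([ 0.579, -0.005,  0.215]), np.float64(0.019683080103721447))
[ 0.105  0.383 -0.517 -0.    -0.67   0.008]
```

View pics/c3b.png

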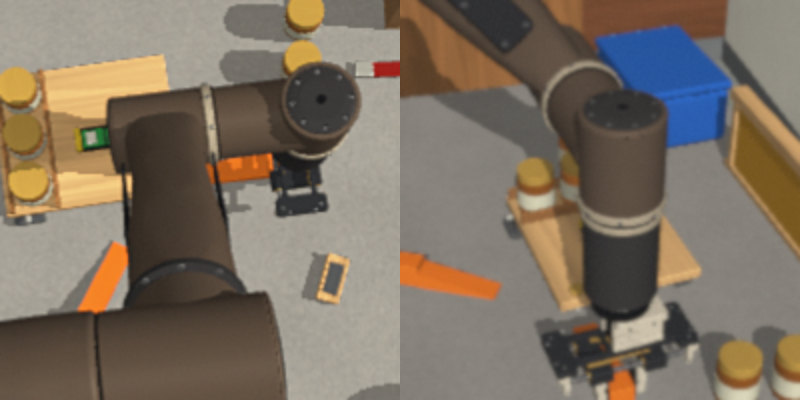

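Run:
```python
from h import *
for z in np.arange(.1,.5,.05): print(round(z,2),proj('side',[.53,-.13,z]).round(0),proj('top',[.53,-.13,z]).round(0))
```

```text
0.1 [288. 233.] [344. 207.]
0.15 [288. 219.] [345. 203.]
0.2 [289. 204.] [347. 200.]
0.25 [289. 189.] [349. 197.]
0.3 [289. 172.] [351. 193.]
0.35 [289. 154.] [353. 189.]
0.4 [289. 135.] [355. 184.]
0.45 [290. 115.] [358. 180.]
```

The vertical wrist tops out at about 0.45 m and the overhanging link is above 0.3 m, well clear of the jars at 0.13 m. Advancing.

Request:
arm_command:
  commands:
    - {"tx": -0.03,"ty": 0,"tz": 0,"twist": 0}
    - {"tx": -0.05,"ty": 0,"tz": 0,"twist": 0}
    - {"tx": -0.07,"ty": 0,"tz": 0,"twist": 0}
    - {"tx": -0.09,"ty": 0,"tz": 0,"twist": 0}
    - {"tx": -0.11,"ty": 0,"tz": 0,"twist": 0}
    - {"tx": -0.12,"ty": 0,"tz": 0,"twist": 0}
    - {"tx": -0.13,"ty": 0,"tz": 0,"twist": 0}
    - {"tx": -0.13,"ty": 0,"tz": 0,"twist": 0}

```text
t: 7.65
eef_pos: [0.5266, -0.1035, 0.0153]
ee_rot: [-3.142, 0.0, -1.456]
force: [-0.1, 1.4, 0.1]
width: 0.0357
gripper_force: 24.7
```

Request:
arm_command:
  commands:
    - {"tx": -0.01,"ty": 0,"tz": 0,"twist": 0}
    - {"tx": -0.016,"ty": 0,"tz": 0,"twist": 0}
    - {"tx": -0.022,"ty": 0,"tz": 0,"twist": 0}
    - {"tx": -0.028,"ty": 0,"tz": 0,"twist": 0}
    - {"tx": -0.034,"ty": 0,"tz": 0,"twist": 0}
    - {"tx": -0.04,"ty": 0,"tz": 0,"twist": 0}
    - {"tx": -0.04,"ty": 0,"tz": 0,"twist": 0}
    - {"tx": -0.04,"ty": 0,"tz": 0,"twist": 0}

```text
t: 8.32
eef_pos: [0.5254, -0.094, 0.0153]
ee_rot: [-3.142, 0.0, -1.457]
force: [-1.5, 1.3, 1.2]
width: 0.0362
gripper_force: 24.7
```

```bash
python3 go.py .52 -.1 .0155 -83.4
```

```text
[ 0.5254 -0.094   0.0153] [-3.14155846e+00  2.35175535e-04 -1.45661493e+00] F [-1.5  1.3  1.2] t 8.3167 w 0.03617643098772511
share tx,ty,tz,twist [ 0.0213  0.0244 -0.0007 -0.0003]
```

Request:
arm_command:
  commands:
    - {"tx": -0.006,"ty": 0,"tz": 0,"twist": 0}
    - {"tx": -0.012,"ty": 0,"tz": 0,"twist": 0}
    - {"tx": -0.018,"ty": 0,"tz": 0,"twist": 0}
    - {"tx": -0.024,"ty": 0,"tz": 0,"twist": 0}
    - {"tx": -0.03,"ty": 0,"tz": 0,"twist": 0}
    - {"tx": -0.036,"ty": 0,"tz": 0,"twist": 0}
    - {"tx": -0.042,"ty": 0,"tz": 0,"twist": 0}
    - {"tx": -0.048,"ty": 0,"tz": 0,"twist": 0}

```text
t: 8.98
eef_pos: [0.5241, -0.0822, 0.0153]
ee_rot: [3.142, -0.0, -1.457]
force: [0.7, -2.1, 0.4]
width: 0.0361
gripper_force: 24.7
```

Request:
arm_command:
  commands:
    - {"tx": -0.006,"ty": 0,"tz": 0,"twist": 0}
    - {"tx": -0.012,"ty": 0,"tz": 0,"twist": 0}
    - {"tx": -0.018,"ty": 0,"tz": 0,"twist": 0}
    - {"tx": -0.024,"ty": 0,"tz": 0,"twist": 0}
    - {"tx": -0.03,"ty": 0,"tz": 0,"twist": 0}
    - {"tx": -0.036,"ty": 0,"tz": 0,"twist": 0}
    - {"tx": -0.042,"ty": 0,"tz": 0,"twist": 0}
    - {"tx": -0.048,"ty": 0,"tz": 0,"twist": 0}

```text
t: 9.65
eef_pos: [0.5222, -0.0725, 0.0154]
ee_rot: [3.14, -0.002, -1.457]
force: [1.5, -16.9, 0.6]
width: 0.036
gripper_force: 24.8
```

Run:
```python
from h import *
s=get_state();print(s['eef_pos'],s['force'],s['moment'])
a=save('top','t4');b=save('side','s4')
c=np.hstack([cv2.resize(x,(400,400)) for x in (a[150:250,200:300],b[140:240,220:320])])
cv2.imwrite('pics/c4.png',c[:,:,::-1])
for cam,im in(('top',a),('side',b)):
    h=cv2.cvtColor(im,cv2.COLOR_RGB2HSV); g=((h[...,0]>45)&(h[...,0]<85)&(h[...,1]>90)).astype(np.uint8)
    print(cam,g[150:250,200:330].sum())
```

```text
[ 0.52219216 -0.07247362  0.01538518] [  1.47455437 -16.92005727   0.64621346] [-6.13349489 -0.79257705 -0.08791201]
top 0
side 0
```

Request:
arm_command:
  commands:
    - {"tx": -0.001,"ty": 0,"tz": 0,"twist": 0}
    - {"tx": -0.002,"ty": 0,"tz": 0,"twist": 0}
    - {"tx": -0.003,"ty": 0,"tz": 0,"twist": 0}
    - {"tx": -0.005,"ty": 0,"tz": 0,"twist": 0}
    - {"tx": -0.007,"ty": 0,"tz": 0,"twist": 0}
    - {"tx": -0.009,"ty": 0,"tz": 0,"twist": 0}
    - {"tx": -0.011,"ty": 0,"tz": 0,"twist": 0}
    - {"tx": -0.013,"ty": 0,"tz": 0,"twist": 0}

```text
t: 10.42
eef_pos: [0.5217, -0.0692, 0.0153]
ee_rot: [3.14, -0.002, -1.457]
force: [1.8, -16.2, 0.7]
width: 0.0363
gripper_force: 24.8
```

Request:
arm_command:
  commands:
    - {"tx": -0.004,"ty": 0,"tz": 0,"twist": 0}
    - {"tx": -0.008,"ty": 0,"tz": 0,"twist": 0}
    - {"tx": -0.012,"ty": 0,"tz": 0,"twist": 0}
    - {"tx": -0.016,"ty": 0,"tz": 0,"twist": 0}
    - {"tx": -0.02,"ty": 0,"tz": 0,"twist": 0}
    - {"tx": -0.024,"ty": 0,"tz": 0,"twist": 0}
    - {"tx": -0.028,"ty": 0,"tz": 0,"twist": 0}
    - {"tx": -0.032,"ty": 0,"tz": 0,"twist": 0}

```text
t: 11.08
eef_pos: [0.5206, -0.0614, 0.0153]
ee_rot: [3.14, -0.002, -1.457]
force: [1.6, -16.7, 1.0]
width: 0.0361
gripper_force: 24.8
```

Request:
arm_command:
  commands:
    - {"tx": -0.004,"ty": 0,"tz": 0,"twist": 0}
    - {"tx": -0.008,"ty": 0,"tz": 0,"twist": 0}
    - {"tx": -0.012,"ty": 0,"tz": 0,"twist": 0}
    - {"tx": -0.016,"ty": 0,"tz": 0,"twist": 0}
    - {"tx": -0.02,"ty": 0,"tz": 0,"twist": 0}
    - {"tx": -0.024,"ty": 0,"tz": 0,"twist": 0}
    - {"tx": -0.028,"ty": 0,"tz": 0,"twist": 0}
    - {"tx": -0.032,"ty": 0,"tz": 0,"twist": 0}

```text
t: 11.75
eef_pos: [0.5196, -0.0535, 0.0153]
ee_rot: [3.139, -0.002, -1.457]
force: [1.6, -17.8, 0.7]
width: 0.0359
gripper_force: 24.8
```

```bash
cat > look.py <<'E'
from h import *
import sys
n=sys.argv[1]
s=get_state();print(s['t'],s['eef_pos'],s['force'],s['width'])
a=save('top','t'+n);b=save('side','s'+n)
c=np.hstack([cv2.resize(x,(400,400),interpolation=cv2.INTER_CUBIC) for x in (a[150:250,210:310],b[140:240,220:320])])
cv2.imwrite(f'pics/c{n}.png',c[:,:,::-1])
for cam,im in(('top',a),('side',b)):
    h=cv2.cvtColor(im,cv2.COLOR_RGB2HSV).astype(int)
    g=((h[...,0]>45)&(h[...,0]<85)&(h[...,1]>100)).astype(np.uint8); g[:150]=0;g[250:]=0;g[:,:200]=0;g[:,330:]=0
    ys,xs=np.nonzero(g); print(cam,'green',len(xs))
    if len(xs)>20:
        hull=np.zeros_like(g); cv2.fillConvexPoly(hull,cv2.convexHull(np.c_[xs,ys].astype(np.int32)),1)
        y=(h[...,0]>22)&(h[...,0]<32)&(h[...,1]>170)&(cv2.dilate(hull,np.ones((13,13)))>0)
        w=(h[...,1]<60)&(h[...,2]>150)&(cv2.dilate(hull,np.ones((9,9)))>0)
        print('green bbox',xs.min(),ys.min(),xs.max(),ys.max(),'yellow',len(np.argwhere(y)))
        if w.any():
            yy,xx=np.nonzero(w); wt=h[...,2][w].astype(float)
            p=at(cam,(xx.mean(),yy.mean()),.067)
            d=p[:2]-[.5085,.053]; u=np.array([np.cos(np.radians(96.3)),np.sin(np.radians(96.3))])
            print('white',len(xx),(xx.mean(),yy.mean()),'stand x',d@u)
E
python3 look.py 5
```

```text
11.75 [ 0.51959607 -0.05349833  0.01531292] [  1.59274745 -17.75613985   0.68809528] 0.03592397459908644
top green 0
side green 0
```

Request:
arm_command:
  commands:
    - {"tx": 0,"ty": 0,"tz": 0,"twist": 0}
    - {"tx": 0,"ty": 0,"tz": 0,"twist": 0}
    - {"tx": 0,"ty": 0,"tz": 0,"twist": 0}
    - {"tx": 0,"ty": 0,"tz": 0,"twist": 0}
    - {"tx": 0,"ty": 0,"tz": 0,"twist": 0}
    - {"tx": 0,"ty": 0,"tz": -0.05,"twist": 0}
    - {"tx": 0,"ty": 0,"tz": -0.15,"twist": 0}
    - {"tx": 0,"ty": 0,"tz": -0.25,"twist": 0}
  claw: 1

```text
t: 12.52
eef_pos: [0.5197, -0.0513, 0.0777]
ee_rot: [3.139, -0.0, -1.456]
force: [1.5, -0.1, -0.3]
width: 0.083
gripper_force: 0.0
```

Request:
arm_command:
  commands:
    - {"tx": 1,"ty": 0,"tz": -0.1,"twist": 0}
    - {"tx": 1,"ty": 0,"tz": -0.1,"twist": 0}
    - {"tx": 1,"ty": 0,"tz": -0.1,"twist": 0}
    - {"tx": 1,"ty": 0,"tz": -0.1,"twist": 0}
    - {"tx": 1,"ty": 0,"tz": -0.1,"twist": 0}
    - {"tx": 1,"ty": 0,"tz": -0.1,"twist": 0}
    - {"tx": 1,"ty": 0,"tz": -0.1,"twist": 0}
    - {"tx": 1,"ty": 0,"tz": -0.1,"twist": 0}

```text
t: 13.18
eef_pos: [0.5488, -0.3019, 0.1024]
ee_rot: [3.141, 0.0, -1.46]
force: [0.2, 0.8, -0.4]
width: 0.0873
gripper_force: 0.0
```

```bash
python3 look.py 6
```

```text
13.1833 [ 0.54878961 -0.30187196  0.10237978] [ 0.20044485  0.77767149 -0.4041218 ] 0.08732759357853405
top green 247
green bbox 240 191 271 203 yellow 65
white 25 (np.float64(252.36), np.float64(196.96)) stand x 0.0955886030656278
side green 134
green bbox 272 171 289 189 yellow 76
```

View pics/c6.png

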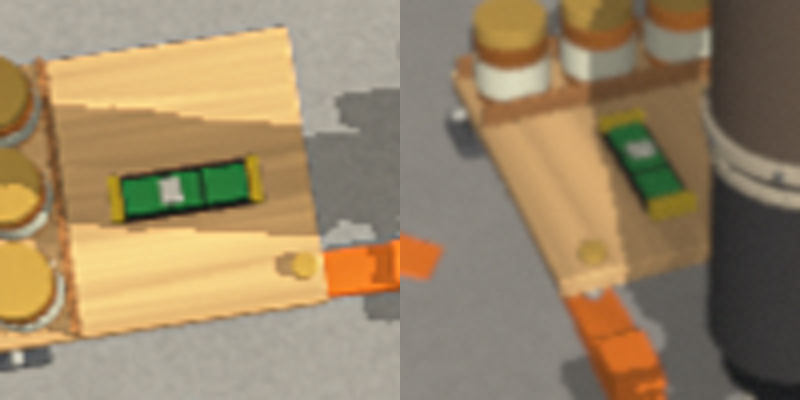

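The wedge is under the foot (orange enters at crop (325,270)) and the board has risen. In the vial at crop (110..262,189) the bubble is at about (171,189), roughly 8-10 mm to the hinge side. I'll measure it on the line profile.

```bash
cat > prof.py <<'E'
from h import *
import sys
from scipy.ndimage import map_coordinates
a=cv2.imread(f'pics/t{sys.argv[1]}.png')[:,:,::-1].astype(float)
# sample along vial axis in world: stand frame lines at y=-75 +-6 mm, z .067
F=np.array([.5085,.053]);ph=np.radians(96.3);u=np.array([np.cos(ph),np.sin(ph)]);v=np.array([-u[1],u[0]])
xs=np.arange(.02,.16,.002);P=[]
for x in xs:
    q=np.array([proj('top',[*(F+u*x+v*y),.066]) for y in np.arange(-.081,-.068,.003)])
    P.append([map_coordinates(a[...,k],[q[:,1],q[:,0]],order=1).mean() for k in range(3)])
P=np.array(P)
for x,p in zip(xs,P): print(round(x*1000),p.round().astype(int),end=' ; ')
w=np.clip(P[:,0]-40,0,None)*(P[:,2]>70); w[np.abs(P[:,0]-P[:,2])>50]=0
print('\nwhite centroid',(xs*w).sum()/w.sum()*1000)
E
python3 prof.py 6; python3 prof.py 0
```

```text
20 [161 126  83] ; 22 [158 125  72] ; 24 [162 130  57] ; 26 [168 138  42] ; 28 [174 143  36] ; 30 [171 139  32] ; 32 [142 116  30] ; 34 [102 106  38] ; 36 [ 60 107  48] ; 38 [ 42 115  54] ; 40 [ 37 120  57] ; 42 [ 38 120  56] ; 44 [ 39 120  56] ; 46 [ 40 120  56] ; 48 [ 40 120  56] ; 50 [ 40 120  56] ; 52 [ 40 120  56] ; 54 [ 40 120  56] ; 56 [ 40 120  56] ; 58 [ 40 120  56] ; 60 [ 40 121  56] ; 62 [ 40 121  56] ; 64 [ 39 121  56] ; 66 [ 39 115  54] ; 68 [37 99 48] ; 70 [34 81 42] ; 72 [34 79 42] ; 74 [36 99 48] ; 76 [ 39 113  54] ; 78 [ 40 121  56] ; 80 [ 38 120  54] ; 82 [ 37 119  53] ; 84 [ 41 119  55] ; 86 [ 69 125  74] ; 88 [115 142 108] ; 90 [159 163 141] ; 92 [177 173 155] ; 94 [184 177 161] ; 96 [183 176 160] ; 98 [183 176 160] ; 100 [181 175 159] ; 102 [158 162 140] ; 104 [123 144 112] ; 106 [ 78 127  80] ; 108 [ 51 121  61] ; 110 [ 37 119  54] ; 112 [ 38 120  55] ; 114 [ 40 120  56] ; 116 [ 40 120  56] ; 118 [ 41 120  56] ; 120 [ 40 120  56] ; 122 [ 40 120  56] ; 124 [ 40 121  56] ; 126 [ 40 122  57] ; 128 [ 38 121  57] ; 130 [ 37 119  57] ; 132 [ 43 111  54] ; 134 [ 78 105
[... 967 characters left out ...]
 141  63] ; 94 [ 42 129  59] ; 96 [ 37 101  49] ; 98 [37 99 49] ; 100 [ 40 117  55] ; 102 [ 41 134  60] ; 104 [ 42 143  62] ; 106 [ 44 142  62] ; 108 [ 71 149  80] ; 110 [117 165 113] ; 112 [171 188 154] ; 114 [204 204 179] ; 116 [218 211 190] ; 118 [219 211 190] ; 120 [218 211 190] ; 122 [220 211 191] ; 124 [196 193 172] ; 126 [155 164 139] ; 128 [ 97 144  99] ; 130 [ 58 127  68] ; 132 [ 55 112  50] ; 134 [121 131  41] ; 136 [186 157  37] ; 138 [210 173  37] ; 140 [215 177  38] ; 142 [203 167  37] ; 144 [173 141  45] ; 146 [148 118  55] ; 148 [130 102  64] ; 150 [132 102  67] ; 152 [134 104  68] ; 154 [134 104  67] ; 156 [134 104  67] ; 158 [137 107  69] ; 
white centroid 118.53179397404435
```

Calibrated on the start picture (marks centre at 84, bubble +34.8 mm as stated), the bubble is now at about +11.8 mm. That leaves about 14 mm of wedge travel. Regrasping.

```bash
python3 go.py .5197 -.0535 .0777 -83.4
```

```text
[ 0.5486 -0.2994  0.1023] [ 3.14095918e+00  5.67761309e-04 -1.45741003e+00] F [0.5 0.4 0.5] t 13.2833 w 0.08781106416427817
share tx,ty,tz,twist [-9.904e-01  3.700e-03  9.850e-02 -6.000e-04]
```

Request:
arm_command:
  commands:
    - {"tx": -0.16,"ty": 0,"tz": 0,"twist": 0}
    - {"tx": -0.32,"ty": 0,"tz": 0,"twist": 0}
    - {"tx": -0.48,"ty": 0,"tz": 0,"twist": 0}
    - {"tx": -0.64,"ty": 0,"tz": 0,"twist": 0}
    - {"tx": -0.8,"ty": 0,"tz": 0.03,"twist": 0}
    - {"tx": -0.92,"ty": 0,"tz": 0.06,"twist": 0}
    - {"tx": -0.985,"ty": 0,"tz": 0.1,"twist": 0}
    - {"tx": -0.985,"ty": 0,"tz": 0.1,"twist": 0}

```text
t: 13.95
eef_pos: [0.5192, -0.0508, 0.0767]
ee_rot: [3.14, 0.001, -1.451]
force: [-0.8, -0.4, -0.4]
width: 0.0875
gripper_force: 0.0
```

```bash
python3 go.py .5197 -.0535 .0155 -83.4
```

```text
[ 0.5192 -0.0508  0.0767] [ 3.13995957e+00  5.29526328e-04 -1.45131522e+00] F [-0.8 -0.4 -0.4] t 13.95 w 0.08754803618959889
share tx,ty,tz,twist [ 0.0108 -0.0006  0.2447  0.0014]
```

Request:
arm_command:
  commands:
    - {"tx": 0.01,"ty": 0,"tz": 0.05,"twist": 0}
    - {"tx": 0.01,"ty": 0,"tz": 0.1,"twist": 0}
    - {"tx": 0.01,"ty": 0,"tz": 0.15,"twist": 0}
    - {"tx": 0.01,"ty": 0,"tz": 0.2,"twist": 0}
    - {"tx": 0.01,"ty": 0,"tz": 0.235,"twist": 0}
    - {"tx": 0.01,"ty": 0,"tz": 0.245,"twist": 0}
    - {"tx": 0.01,"ty": 0,"tz": 0.245,"twist": 0}
    - {"tx": 0.01,"ty": 0,"tz": 0.245,"twist": 0}

```text
t: 14.62
eef_pos: [0.5215, -0.0573, 0.017]
ee_rot: [-3.141, -0.0, -1.456]
force: [0.8, 0.4, 0.5]
width: 0.0879
gripper_force: 0.0
```

Request:
arm_command:
  commands:
    - {"tx": 0,"ty": 0,"tz": 0,"twist": 0}
    - {"tx": 0,"ty": 0,"tz": 0,"twist": 0}
    - {"tx": 0,"ty": 0,"tz": 0,"twist": 0}
    - {"tx": 0,"ty": 0,"tz": 0,"twist": 0}
    - {"tx": 0,"ty": 0,"tz": 0,"twist": 0}
    - {"tx": 0,"ty": 0,"tz": 0,"twist": 0}
    - {"tx": 0,"ty": 0,"tz": 0,"twist": 0}
    - {"tx": 0,"ty": 0,"tz": 0,"twist": 0}
  claw: 0
  grip_force: 25

```text
t: 15.28
eef_pos: [0.5212, -0.0575, 0.0166]
ee_rot: [3.142, 0.0, -1.457]
force: [-0.1, 0.6, 1.5]
width: 0.0399
gripper_force: 0.0
```

Request:
arm_command:
  commands:
    - {"tx": 0,"ty": 0,"tz": 0,"twist": 0}
    - {"tx": -0.003,"ty": 0,"tz": 0,"twist": 0}
    - {"tx": -0.006,"ty": 0,"tz": 0,"twist": 0}
    - {"tx": -0.01,"ty": 0,"tz": 0,"twist": 0}
    - {"tx": -0.014,"ty": 0,"tz": 0,"twist": 0}
    - {"tx": -0.018,"ty": 0,"tz": 0,"twist": 0}
    - {"tx": -0.022,"ty": 0,"tz": 0,"twist": 0}
    - {"tx": -0.026,"ty": 0,"tz": 0,"twist": 0}

```text
t: 15.95
eef_pos: [0.52, -0.0531, 0.0165]
ee_rot: [3.14, -0.002, -1.457]
force: [2.5, -16.4, -0.4]
width: 0.0361
gripper_force: 24.9
```

Request:
arm_command:
  commands:
    - {"tx": -0.005,"ty": 0,"tz": 0,"twist": 0}
    - {"tx": -0.01,"ty": 0,"tz": 0,"twist": 0}
    - {"tx": -0.015,"ty": 0,"tz": 0,"twist": 0}
    - {"tx": -0.02,"ty": 0,"tz": 0,"twist": 0}
    - {"tx": -0.025,"ty": 0,"tz": 0,"twist": 0}
    - {"tx": -0.03,"ty": 0,"tz": 0,"twist": 0}
    - {"tx": -0.034,"ty": 0,"tz": 0,"twist": 0}
    - {"tx": -0.036,"ty": 0,"tz": 0,"twist": 0}

```text
t: 16.62
eef_pos: [0.5187, -0.0443, 0.0165]
ee_rot: [3.139, -0.002, -1.457]
force: [1.4, -15.5, -0.2]
width: 0.0361
gripper_force: 24.9
```

Request:
arm_command:
  commands:
    - {"tx": 0,"ty": 0,"tz": 0,"twist": 0}
    - {"tx": 0,"ty": 0,"tz": 0,"twist": 0}
    - {"tx": 0,"ty": 0,"tz": 0,"twist": 0}
    - {"tx": 0,"ty": 0,"tz": 0,"twist": 0}
    - {"tx": 0,"ty": 0,"tz": 0,"twist": 0}
    - {"tx": 0,"ty": 0,"tz": -0.05,"twist": 0}
    - {"tx": 0,"ty": 0,"tz": -0.15,"twist": 0}
    - {"tx": 0,"ty": 0,"tz": -0.25,"twist": 0}
  claw: 1

```text
t: 17.28
eef_pos: [0.5187, -0.0421, 0.079]
ee_rot: [3.139, -0.0, -1.456]
force: [-0.0, 0.5, -0.7]
width: 0.0836
gripper_force: 0.0
```

Request:
arm_command:
  commands:
    - {"tx": 1,"ty": 0,"tz": -0.1,"twist": 0}
    - {"tx": 1,"ty": 0,"tz": -0.1,"twist": 0}
    - {"tx": 1,"ty": 0,"tz": -0.1,"twist": 0}
    - {"tx": 1,"ty": 0,"tz": -0.1,"twist": 0}
    - {"tx": 1,"ty": 0,"tz": -0.1,"twist": 0}
    - {"tx": 1,"ty": 0,"tz": -0.1,"twist": 0}
    - {"tx": 1,"ty": 0,"tz": -0.1,"twist": 0}
    - {"tx": 1,"ty": 0,"tz": -0.1,"twist": 0}

```text
t: 17.95
eef_pos: [0.5478, -0.2927, 0.1037]
ee_rot: [3.141, 0.0, -1.46]
force: [-1.0, 1.0, 0.1]
width: 0.0876
gripper_force: 0.0
```

```bash
python3 look.py 7; python3 prof.py 7
```

```text
17.95 [ 0.54777479 -0.2926764   0.10365794] [-1.03259432  1.04756964  0.05999648] 0.08762061796487522
top green 252
green bbox 240 191 271 203 yellow 63
white 28 (np.float64(255.85714285714286), np.float64(196.5)) stand x 0.08435506722196175
side green 126
green bbox 272 171 289 188 yellow 72
20 [160 125  82] ; 22 [155 122  71] ; 24 [157 126  56] ; 26 [165 135  41] ; 28 [172 141  34] ; 30 [171 140  32] ; 32 [146 120  31] ; 34 [107 110  38] ; 36 [ 66 110  48] ; 38 [ 44 116  54] ; 40 [ 36 120  56] ; 42 [ 38 120  56] ; 44 [ 39 120  56] ; 46 [ 40 120  56] ; 48 [ 40 119  56] ; 50 [ 40 119  56] ; 52 [ 40 120  56] ; 54 [ 40 120  56] ; 56 [ 40 120  56] ; 58 [ 40 120  56] ; 60 [ 40 120  56] ; 62 [ 40 120  56] ; 64 [ 40 121  56] ; 66 [ 40 117  55] ; 68 [ 37 105  50] ; 70 [29 82 40] ; 72 [31 77 39] ; 74 [50 96 54] ; 76 [101 128  95] ; 78 [153 159 136] ; 80 [174 171 152] ; 82 [180 175 158] ; 84 [181 175 158] ; 86 [182 176 159] ; 88 [184 177 161] ; 90 [179 175 157] ; 92 [146 157 130] ; 94 [103 133  96] ; 96 [56 96 59] ; 98 [35 82 43] ; 100 [32 90 44] ; 102 [ 37 107  51] ; 104 [ 40 119  55] ; 106 [ 40 121  56] ; 108 [ 40 120  56] ; 110 [ 40 120  56] ; 112 [ 41 120  56] ; 114 [ 41 120  56] ; 116 [ 40 120  56] ; 118 [ 40 120  56] ; 120 [ 40 120  56] ; 122 [ 40 119  56] ; 124 [ 40 120  56] ; 126 [ 40 120  57] ; 128 [ 38 121  57] ; 130 [ 37 120  57] ; 132 [ 41 116  55] ; 134 [ 72 107  46] ; 136 [116 111  37] ; 138 [153 127  31] ; 140 [169 138  31] ; 142 [174 143  33] ; 144 [164 134  41] ; 146 [157 126  55] ; 148 [158 124  73] ; 150 [161 126  81] ; 152 [165 128  85] ; 154 [165 129  84] ; 156 [164 129  83] ; 158 [164 129  83] ; 
white centroid 85.00723707908088
```

View pics/c7.png

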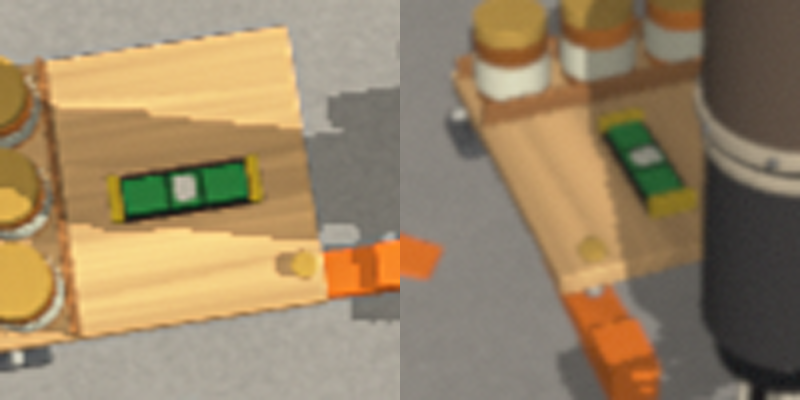

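The bubble, at crop (184,187), sits between both marks: marks centre 84.9 mm, bubble 85.0 mm. The wedge is released under the foot and the gripper is clear, so I'm handing in.

```bash
python3 -c "from station import job_done; print(job_done())"
```

```text
the job is handed in; nothing more can be done
None
```

The job is handed in: the wedge is under the foot and released, the bubble measured about 0.1 mm from centre between the marks, and the arm was clear of everything at about 18 s; no verdict came back.

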